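# Weigh the pair of spice jars and lift the tray off the scale

### The arm

A 6-joint arm with a two-finger parallel gripper is mounted at the origin on a cart in front of the work surface, level with it; the furniture and walls round the work are solid. World frame = base frame: x ahead of the robot, y to its left, z up, the work surface at z = 0. Lengths are in mm, angles in rad, forces in N, time in s.
With the tool pointing down it reaches from about 275 to 1000 mm from the base axis. Payload 8.4 kg.
Tool frame: the origin (TCP) lies on the mounting face of the last link; the fingertips stand 173 mm ahead of it and the grasp point (between the pads) lies 155 mm ahead of it; x points along the fingers, y is the direction in which the jaws open and shut, and the axes are right-handed (so a half turn about x gives the same grasp; the last joint's range is limited). The gripper opens to 85 mm and grips with 20 to 120 N. Pads are 22 mm wide; open, the fingers measure 114 mm over their backs; the gripper's body (76 mm by 85 mm) begins 54 mm behind the grasp point. The pads swing forward as they close: fully open they stand 13 mm farther back than shut.
Start: joints at [1.218, 0.353, 1.633, -0, 1.155, -0.002], TCP at [214.78, 586.94, 404.681] pointing down, gripper open.
Joint ranges: [-2.63, 2.63], [-0.92, 2.1], [0.06, 2.66], [-1.3, 4.44], [0, 2.69], [-3.02, 3.02]. Speed limits (rad/s): [2.22, 2.22, 2.79, 3.14, 3.14, 3.14].

### API

Orientations are given as a unit quaternion [x, y, z, w].
In Python, from plant import readout, eyes, arm gives the robot as it stands. The module is installed in compiled form; this text tells all that it offers.
- The arm moves only by the tool drive_tool, never from a script. Its argument "increments" is a list of rows, each a list of 7 numbers: the opening, from -1 (shut) to 1 (fully open), so that 0 is half open, then the shift along the tool's x, y, z in mm, then the turn, a rotation vector about the tool's x, y, z in rad. A call has 1 to 12 rows; each row is the pose to reach, as a shift and turn from the pose commanded when the call began, along the tool's axes at that moment; what a row does not reach only later rows make up. A row lasts 1/8 s, in which the tool goes at most 62.5 mm and 10.7 degrees, less where a joint would pass 70% of its speed; a pose out of reach is approached as far as the arm can. A call with a gripper value outside its range is refused whole. The fingers move at their own pace and stop on an object; "grip_force" is the grip in N (left out, the last holds). Time passes only in rows, so rows that repeat a pose let the fingers close. It gives the time, the measured TCP pose, the force and the opening at its end, in the units of the state.
- readout.observe(): the state, without advancing time (a new reading comes with each control period).
- eyes.camera(name): name is "scene" or "top"; returns a dict with "pixels" (384x512x3 uint8, red, green, blue), "z_map" (384x512 float32, mm along the optical axis (not along the pixel's ray), 0 where there is no reading), "fov_y" (degrees; the focal length in pixels is half the picture's height over the tangent of half this angle, whatever the lens; pixels are square), "cx", "cy" (the principal point, pixels), "dist_coeffs" ([k1, k2, p1, p2, k3] as OpenCV has them; the pictures are not rectified), "camera_from_world" (4x4, takes a point from world to camera coordinates). Camera axes: x right, y down, z forward; pixel columns grow to the right and rows downward; lengths in mm; the calibration is good to about 2 mm. A picture is of the moment at which its call begins.
- arm.close_job(): hands the job in, once; it reports no verdict.
Trained networks look in the newest picture that a camera, given by its name, has taken for a name from the list of things; names that differ only in an ending like _2 or _b are one class to them, and where a whole thing is asked for, a point or a joint stands for the part that bears it (a point fixed in the world has none). Each returns a list of dicts, best first, with "score" (0 to 1); they miss things now and then, are a little off and sometimes report something else, mostly with a low value. They report only what shows in the picture. A call takes as long as a camera call. They do not tell look-alikes from the thing itself.
- eyes.trace(thing, camera): "pixels" (384x512 bool, what is visible of it) and "rect" ([left, top, width, height] in pixels, round what is visible of it).
The state is a dict: "time": time; "joint_positions": joint angles; "joint_velocities": joint speeds; "joint_efforts": joint torques, N m; "eef_pos": TCP position; "tcp_rot": TCP orientation; "wrist_force": force on the tool from outside, world axes, zero at the start; "moment": the same for the moment, N m; "finger_gap": finger opening in mm.
Only numpy, scipy, OpenCV 4.12 (cv2) and the standard library are available. Lean on these libraries where they do the work, as an engineer would, in place of code of your own. Each camera call takes 0.05 s, during which the arm holds its last target. There are 200 camera calls.

### The job

On the range stands a spring kitchen scale with a lift-off wooden tray; one spice jar already stands in the tray, its twin stands elsewhere on the range. Weigh the pair: lower the twin upright into the empty recess of the tray without dropping it, let go and back off so that the scale settles for a second, then take the tray by its handle, lift it straight up and finish while holding it still and level above the scale, 6 to 15 cm clear of the pan, with both jars standing in it. Leave the other things where they are and knock nothing over.

Things in the scene. Friction and masses are not known exactly. Their poses are not given: they have to be found in the camera images.
- scale: spring kitchen scale standing fixed on the range: white round foot 160 mm across, round steel pan 170 mm across on top, pan surface 60 mm above the foot's underside when empty. Origin: centre of the foot's underside, z up; graduated strip at its -x side.
- pan (a joint): how far the scale's pan has sunk under its load, m; 0 empty, about 0.009 with tray and one jar, 0.011 with both; stop at 0.014; spring rate 450 N/m (0.45 N per mm), lightly damped.
- pan_top (a point): centre of the upper face of the scale's pan; moves up and down with the pan.
- tray: loose wooden tray lying centred on the scale's pan, turned any way: board 202 (x) x 84 (y) x 14 mm with two round recesses 52 mm across and 8 mm deep, centred 68 mm either side of the middle along its x; a carrying handle stands across the middle (along y). 0.30 kg. Origin: centre of the board's underside, z up.
- handle (a point): centre of the tray's handle bar, 140 mm above the tray's underside: wooden bar 94 mm long along the tray's y, 14 mm thick (tray's x), 20 mm high, carried by two 9 mm steel posts 36 mm either side of its middle; clear between and beneath. Axes as the tray's.
- recess_empty (a point): centre of the floor of the tray's empty recess, at tray (68, 0, 6) mm. Axes as the tray's.
- recess_full (a point): centre of the floor of the recess in which the first jar stands, at tray (-68, 0, 6) mm. Axes as the tray's.
- jar: the spice jar to be put in: round glass jar with black cap, 41 mm across, 105 mm tall (cap from 84 mm up), about 0.11 kg, standing upright on the range. Origin: centre of its underside, z up.
- jar_in_tray: its twin of the same shape and size, already standing in the tray's other recess. Origin: centre of its underside, z up.
- tall_bottle: bystander: round spice bottle with brown cap, 42 mm across, 150 mm tall. Origin: centre of its underside.
- vial: bystander: slim small bottle, 30 mm across, 107 mm tall, with a narrow brown-capped neck. Origin: centre of its underside.
- bean_tin: bystander: low round food tin, 75 mm across, 58 mm tall, on the worktop to the left. Origin: centre of its underside.
There are look-alikes about, which are no part of the job. What is shaped like the jar but pink is not meant.

How it is judged:
By the outcome, as a careful person would: the job done as asked, in the order asked, and still so for the second after the job is handed in, while the arm keeps its last pose, push and grip.
It also fails if it takes over 53 s, if anything falls off the work surface, if the arm or the gripper's body presses on something with over 40 N, if the wrist force passes 120 N, or if a joint passes its speed limit or range.

## Working session

There is one attempt and no reset: what is moved stays moved. The work goes in short steps, Python scripts to look and compute and a tool call to move; the robot and the scene stay as the last step left them, time stands still between calls to the robot, and variables do not carry over. Pictures are saved under pics/ and viewed, about 8 in all and at most 12, crops included, and the job is handed in when it is done.

Besides the shell and the picture viewer there is one more tool, called after "Call:" as a command line: name --pt "numbers of a row" for each row, then --argument value for the rest. drive_tool: Moves the arm, as the interface text tells. Its arguments: {"type":"object","properties":{"increments":{"type":"array"},"grip_force":{"type":"number"}},"required":["increments"]}

```bash
mkdir -p pics; cat > h.py <<'E'
import numpy as np,cv2
from plant import readout,eyes,arm
def cam(n):
    c=eyes.camera(n); f=192/np.tan(np.radians(c['fov_y'])/2)
    c['K']=np.array([[f,0,c['cx']],[0,f,c['cy']],[0,0,1.]]); c['d']=np.array(c['dist_coeffs'],float); return c
def cloud(c,mask):
    v,u=np.nonzero(mask&(c['z_map']>0)); z=c['z_map'][v,u]
    n=cv2.undistortPoints(np.stack([u,v],1).astype(float).reshape(-1,1,2),c['K'],c['d']).reshape(-1,2)
    P=np.c_[n*z[:,None],z]; T=np.linalg.inv(np.array(c['camera_from_world']))
    return P@T[:3,:3].T+T[:3,3]
def save(c,n,s=1.5): cv2.imwrite('pics/'+n,cv2.resize(c['pixels'][:,:,::-1],None,fx=s,fy=s))
E
python3 - <<'E'
from h import *
for n in('scene','top'):
    c=cam(n); save(c,n+'1.png')
    for t in['scale','tray','handle','jar','jar_in_tray','tall_bottle','vial','bean_tin']:
        for r in eyes.trace(t,n)[:4]:
            if r['score']<.2: continue
            P=cloud(c,r['pixels'])
            if len(P)<5: continue
            q=np.percentile(P,[3,50,97],axis=0).round()
            top=P[P[:,2]>q[2,2]-6]
            print(n,t,round(r['score'],2),r['rect'],q.tolist(),'top',((top.max(0)+top.min(0))/2).round())
print(readout.observe())
E
```

```text
scene scale 0.85 [288.0, 205.5, 54.7, 49.5] [[510.0, -5.0, 5.0], [560.0, 18.0, 33.0], [632.0, 134.0, 54.0]] top [582.  73.  52.]
scene tray 0.72 [274.1, 169.2, 77.3, 69.2] [[491.0, 19.0, 55.0], [587.0, 61.0, 67.0], [683.0, 121.0, 203.0]] top [589.  70. 201.]
scene handle 0.81 [276.3, 169.8, 75.4, 67.0] [[492.0, 18.0, 53.0], [589.0, 61.0, 67.0], [685.0, 128.0, 202.0]] top [589.  70. 200.]
scene jar 0.98 [267.0, 250.0, 17.5, 45.6] [[368.0, -50.0, 6.0], [380.0, -42.0, 72.0], [404.0, -16.0, 108.0]] top [388. -29. 106.]
scene jar 0.95 [211.4, 176.2, 15.7, 35.1] [[418.0, 329.0, 9.0], [431.0, 335.0, 66.0], [452.0, 356.0, 109.0]] top [435. 348. 106.]
scene jar 0.95 [147.0, 168.5, 11.8, 32.1] [[256.0, 515.0, 8.0], [270.0, 521.0, 65.0], [290.0, 545.0, 107.0]] top [273. 532. 105.]
scene jar 0.71 [274.4, 169.3, 75.8, 74.0] [[492.0, 18.0, 52.0], [588.0, 61.0, 67.0], [690.0, 129.0, 203.0]] top [589.  72. 201.]
scene tall_bottle 0.83 [386.3, 224.3, 28.7, 52.8] [[650.0, -182.0, 6.0], [656.0, -171.0, 89.0], [682.0, -148.0, 149.0]] top [ 669. -163.  147.]
scene vial 0.94 [308.8, 269.6, 17.7, 38.4] [[4
[... 1551 characters left out ...]
9, 'joint_positions': array([ 1.21758169e+00,  3.52981206e-01,  1.63339473e+00, -1.23694334e-05,
        1.15521212e+00, -2.40418853e-03]), 'joint_velocities': array([ 8.77502151e-04, -9.16467937e-06,  8.36933757e-04, -5.02473829e-04,
       -6.27794740e-04,  5.70443693e-04]), 'joint_efforts': array([ 1.81360360e-04, -6.05142260e+01, -3.42454147e+01, -2.44881394e-04,
        7.55194087e-04, -2.45889674e-05]), 'eef_pos': array([214.79171432, 586.93406939, 404.69497448]), 'tcp_rot': array([ 0.12339435,  0.69625295, -0.12339257,  0.6962614 ]), 'wrist_force': array([ 0.52004074, -0.54992327, -0.17681918]), 'moment': array([ 0.04763787,  0.01551438, -0.00698539]), 'finger_gap': 85.54593412452292}
```

```bash
ls pics
```

```text
scene1.png
top1.png
```

View pics/scene1.png

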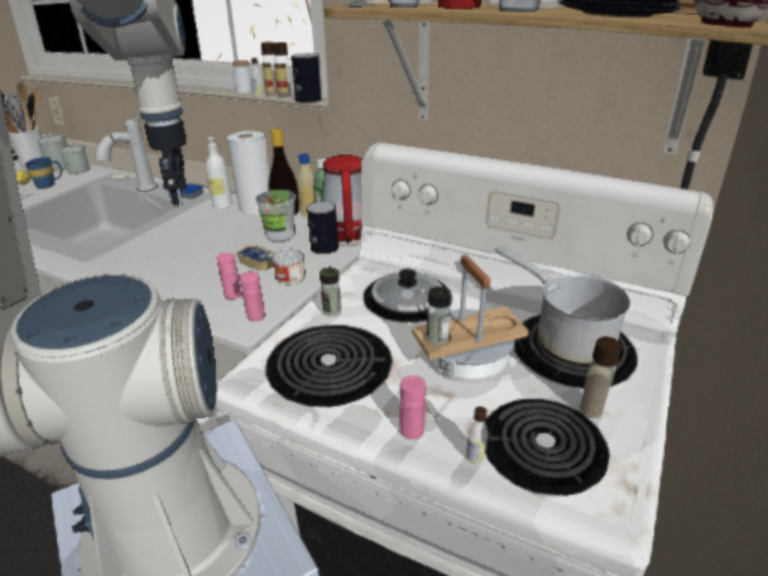

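View pics/top1.png

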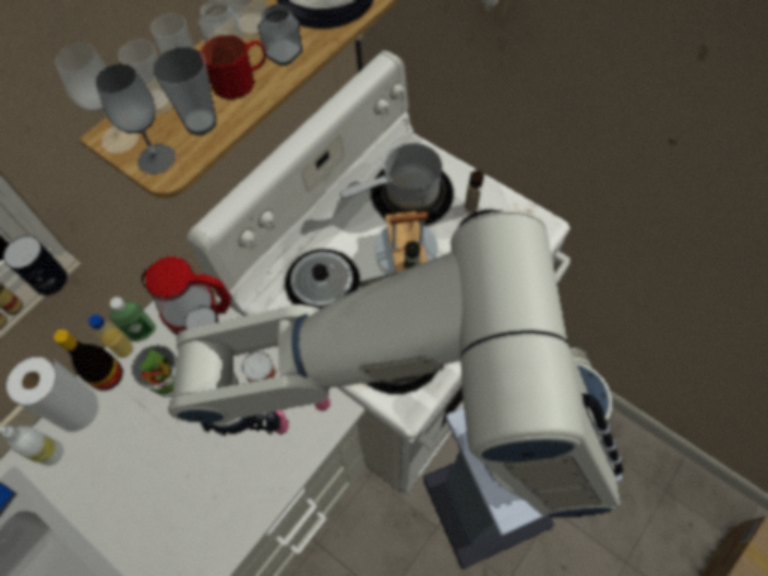

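The clear jar with the black cap is at scene (330,290), which matches the detection at about (435,348); the others are pink. The tray is at (470,330) in the scene view and its empty recess is the far one, towards the pot. Next I'll refine the positions.

```bash
python3 - <<'E'
from h import *
from scipy.optimize import least_squares
from scipy.spatial.transform import Rotation as R
def circ(P,r,x0):
    s=least_squares(lambda p:np.hypot(P[:,0]-p[0],P[:,1]-p[1])-r,x0,loss='soft_l1'); return s.x.round(1),len(P),np.abs(s.fun).mean().round(2)
for n in('scene','top'):
    c=cam(n); A=cloud(c,np.ones((384,512),bool))
    def box(x0,x1,y0,y1,z0,z1): return A[(A[:,0]>x0)&(A[:,0]<x1)&(A[:,1]>y0)&(A[:,1]<y1)&(A[:,2]>z0)&(A[:,2]<z1)]
    P=box(400,475,315,385,12,80); print(n,'jar',circ(P,20.5,[435,348]) if len(P)>5 else 0)
    P=box(495,560,60,120,75,140); print('jit',circ(P,20.5,[525,91]) if len(P)>5 else 0)
    P=box(495,560,60,120,155,180); print('jit top z',P[:,2].max() if len(P) else 0, ((P.max(0)+P.min(0))/2).round() if len(P) else 0)
    P=box(540,640,10,135,183,215); print('bar',cv2.minAreaRect(P[:,:2].astype(np.float32)),np.percentile(P[:,2],[5,50,95]).round())
    P=box(470,720,-20,160,60,72); print('board',cv2.minAreaRect(P[:,:2].astype(np.float32)),len(P),np.median(P[:,2]))
    for z0,z1 in((80,120),(120,200),(200,300)):
        P=box(620,800,-150,200,z0,z1); print('near pot',z0,P.min(0).round() if len(P) else 0,P.max(0).round() if len(P) else 0,len(P))
    P=box(350,560,200,450,30,300); H=np.unique(P[:,:2].round(-1.0 and -1),axis=0); print('around jar',len(P)); 
    P=P[np.hypot(P[:,0]-435,P[:,1]-348)>35]; print(P.min(0).round(),P.max(0).round()) if len(P) else 0
s=readout.observe(); print(R.from_quat(s['tcp_rot']).as_matrix().round(3))
E
```

```text
scene jar (array([437.9, 351.3]), 235, np.float64(1.24))
jit (array([526.8,  89. ]), 306, np.float64(1.04))
jit top z 166.37787724117783 [525.  88. 161.]
bar ((589.9609375, 71.02852630615234), (94.33232116699219, 15.246604919433594), 76.09568786621094) [186. 200. 204.]
board ((608.3668212890625, 66.79783630371094), (103.27783203125, 244.93203735351562), 71.83235931396484) 1076 66.56769628544714
near pot 80 [ 656. -150.   80.] [800.  64. 120.] 749
near pot 120 [ 655. -150.  120.] [800. 189. 150.] 360
near pot 200 0 0 0
around jar 342
[551. 296.  30.] [559. 339.  33.]
top jar 0
jit (array([526.5,  90. ]), 72, np.float64(1.25))
jit top z 169.5041428693828 [526.  90. 162.]
bar ((589.0633544921875, 74.89324188232422), (92.88858032226562, 18.947132110595703), 74.34268188476562) [186. 198. 205.]
board ((622.99853515625, 74.36084747314453), (150.9981689453125, 208.80679321289062), 79.38324737548828) 375 64.98129380674982
near pot 80 [ 653. -150.   80.] [799.  83. 120.] 252
near pot 120 [ 654. -150.  120.] [797. 194. 155.] 247
near pot 200 0 0 0
around jar 9
[544. 285.  30.] [556. 342.  34.]
[[ 0.     0.344  0.939]
 [ 0.     0.939 -0.344]
 [-1.     0.    -0.   ]]
```

Call:
drive_tool --pt "1 5 -25 50 0 0 0" --pt "1 15 -50 100 0 0 0" --pt "1 25 -75 150 -0.03 0 0" --pt "1 50 -100 200 -0.06 0 0" --pt "1 70 -125 250 -0.098 0 0" --pt "1 85 -144.7 290.7 -0.098 0 0" --pt "1 85 -144.7 290.7 -0.098 0 0" --pt "1 85 -144.7 290.7 -0.098 0 0" --pt "1 85 -144.7 290.7 -0.098 0 0"

```text
time: 2.12
eef_pos: [437.5, 352.0, 320.2]
tcp_rot: [0.089, 0.701, -0.088, 0.702]
wrist_force: [0.2, 1.0, 1.0]
finger_gap: 85.7
```

```bash
python3 - <<'E'
from h import *
from scipy.spatial.transform import Rotation as R
c=cam('scene'); cv2.imwrite('pics/s2.png',cv2.resize(c['pixels'][120:280,180:420,::-1],None,fx=3.3,fy=3.3))
d=cam('top'); cv2.imwrite('pics/t2.png',cv2.resize(d['pixels'][80:280,160:400,::-1],None,fx=3,fy=3))
s=readout.observe();M=R.from_quat(s['tcp_rot']).as_matrix();print(s['time'],s['eef_pos'],M.round(3),s['finger_gap'])
for n,q in(('s',c),('t',d)):
    A=cloud(q,np.ones((384,512),bool)); A=A[(A[:,2]>72)&(A[:,2]<250)]
    L=A-[655.3,55.5,0]; u=np.array([.968,-.25,0]);v=np.array([.25,.968,0])
    a,b=L@u,L@v; k=(abs(a)<110)&(abs(b)<110)&(a>-50)
    for i in range(-40,110,20):
        for j in range(-100,110,20):
            m=k&(a>=i)&(a<i+20)&(b>=j)&(b<j+20)
            if m.sum()>2: print(n,i,j,A[m,2].max().round(),m.sum(),end='; ')
E
```

```text
2.225 [437.46280883 352.04129593 320.15274096] [[ 0.001  0.249  0.969]
 [ 0.001  0.969 -0.249]
 [-1.     0.001  0.   ]] 84.93365572834806
s 60 -100 128.0 38; s 60 -80 127.0 105; s 60 -60 129.0 77; s 60 -40 129.0 47; s 60 -20 127.0 16; s 60 80 136.0 15; s 60 100 140.0 12; s 80 -100 125.0 100; s 80 -20 123.0 3; s 80 0 128.0 20; s 80 40 131.0 16; s 80 60 136.0 30; s 80 80 139.0 23; s 80 100 139.0 9; s 100 0 126.0 18; s 100 20 129.0 22; s 100 40 130.0 13; s 100 60 133.0 7; t 60 -100 125.0 3; t 60 -80 121.0 14; t 60 -60 121.0 24; t 60 -40 129.0 30; t 60 -20 123.0 28; t 60 80 141.0 4; t 60 100 141.0 7; t 80 -100 125.0 13; t 80 -20 113.0 12; t 80 0 122.0 31; t 80 40 131.0 7; t 80 60 138.0 17; t 80 80 139.0 20; t 80 100 140.0 6; t 100 0 121.0 8; t 100 20 131.0 17; t 100 40 134.0 10; t 100 60 135.0 6; t 100 80 133.0 3;
```

View pics/t2.png

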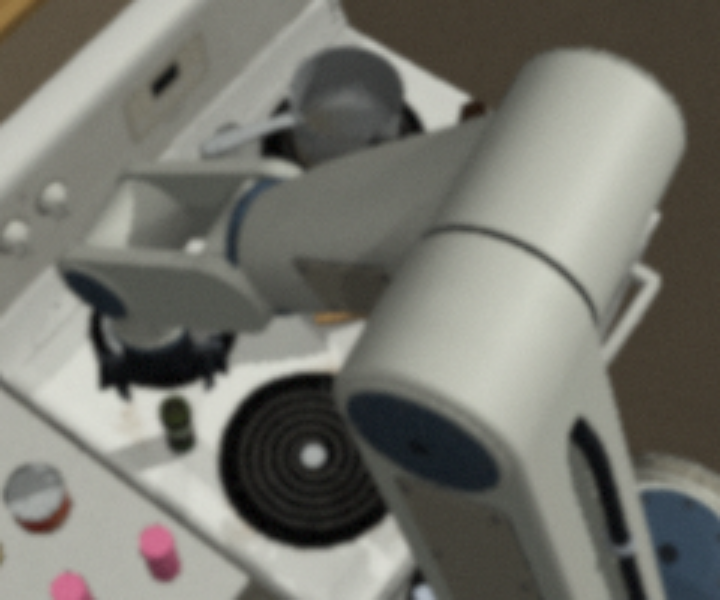

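View pics/s2.png

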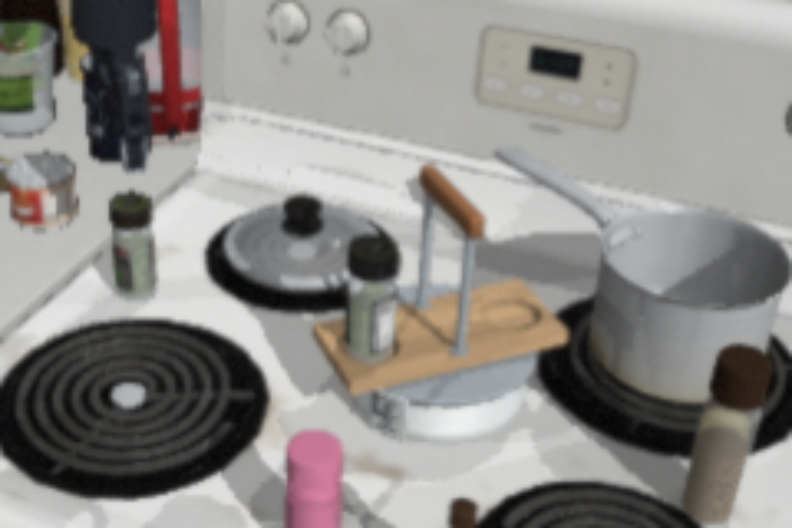

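```bash
python3 - <<'E'
from h import *
for n,o,f in(('scene',(180,120),3.3),('top',(160,80),3)):
    c=cam(n);T=np.array(c['camera_from_world'])
    X=np.array([[437.5,352,147],[448,393,155],[427,311,155],[438,351,105],[438,351,0],[590,72.5,200]],float)
    p=cv2.projectPoints(X,cv2.Rodrigues(T[:3,:3])[0],T[:3,3],c['K'],c['d'])[0].reshape(-1,2)
    print(n,((p-o)*f).round().tolist(), np.linalg.inv(T)[:3,3].round())
    r=eyes.trace('jar',n)
    for q in r[:3]: print(q['rect'],q['score'])
E
```

```text
scene [[125.0, 161.0], [114.0, 134.0], [134.0, 174.0], [129.0, 200.0], [136.0, 291.0], [451.0, 191.0]] [  28. -535.  670.]
[211.6, 174.5, 14.1, 39.7] 0.79
[158.7, 178.3, 18.6, 32.4] 0.78
[143.8, 167.3, 14.4, 32.2] 0.69
top [[168.0, 395.0], [131.0, 397.0], [203.0, 387.0], [172.0, 409.0], [180.0, 442.0], [336.0, 192.0]] [-200.  441. 1501.]
[207.4, 251.4, 14.8, 19.6] 0.77
[212.3, 210.0, 13.7, 20.0] 0.6
[177.9, 272.2, 14.6, 19.4] 0.5
```

Call:
drive_tool --pt "1 40 0 0 0 0 0" --pt "1 80 -0.5 0.5 0 0 0" --pt "1 100 -1 0.5 0 0 0" --pt "1 100 -1 0.5 0 0 0" --pt "-1 100 -1 0.5 0 0 0" --pt "-1 100 -1 0.5 0 0 0" --pt "-1 100 -1 0.5 0 0 0" --pt "-1 100 -1 0.5 0 0 0" --pt "-1 100 -1 0.5 0 0 0" --pt "-1 100 -1 0.5 0 0 0" --pt "-1 100 -1 0.5 0 0 0" --pt "-1 100 -1 0.5 0 0 0" --grip_force 30

```text
time: 3.92
eef_pos: [438.6, 350.3, 220.8]
tcp_rot: [0.09, 0.701, -0.089, 0.702]
wrist_force: [-0.0, -0.6, 6.7]
finger_gap: 40.1
```

Call:
drive_tool --pt "-1 -30 0 0 0 0 0" --pt "-1 -80 0 0 0 0 0" --pt "-1 -140 0 0 0 0 0" --pt "-1 -200 0 0 0 0 0" --pt "-1 -220 0 0 0 0 0" --pt "-1 -220 0 0 0 0 0" --pt "-1 -220 0 0 0 0 0"

```text
time: 4.8
eef_pos: [437.9, 349.7, 438.4]
tcp_rot: [0.089, 0.702, -0.09, 0.701]
wrist_force: [-0.3, -0.4, -1.3]
finger_gap: 40.4
```

```bash
python3 - <<'E'
from h import *
from scipy.optimize import least_squares
s=readout.observe();print(s['eef_pos'],s['finger_gap'],s['wrist_force'])
for n in('scene','top'):
    c=cam(n);A=cloud(c,np.ones((384,512),bool))
    P=A[(abs(A[:,0]-438)<30)&(abs(A[:,1]-350)<30)&(A[:,2]>205)&(A[:,2]<255)]
    print(n,len(P)); 
    if n=='scene':
        cv2.imwrite('pics/s3.png',cv2.resize(c['pixels'][60:240,180:420,::-1],None,fx=3.3,fy=3.3))
        for lo,hi in((205,225),(225,250)):
            Q=P[(P[:,2]>lo)&(P[:,2]<hi)]
            r=least_squares(lambda p:np.hypot(Q[:,0]-p[0],Q[:,1]-p[1])-20.5,[438,350],loss='soft_l1');print(r.x.round(1),len(Q),Q[:,2].min())
    Q=A[(A[:,2]>250)&(A[:,0]>650)&(A[:,1]>-350)&(A[:,1]<450)]
    if len(Q): print('high',np.percentile(Q,[1,50,99],axis=0).round())
E
```

```text
[437.8515137  349.72883991 438.39614124] 40.3825891725554 [-0.32274151 -0.44860144 -1.32109294]
scene 155
[436.6 349.6] 23 218.0538595602929
[435.9 349.2] 109 225.18057432876236
high [[ 669. -324.  252.]
 [ 988.  116.  410.]
 [1181.  442.  619.]]
top 53
high [[ 654. -338.  254.]
 [ 813.  113.  538.]
 [1104.  446.  719.]]
```

View pics/s3.png

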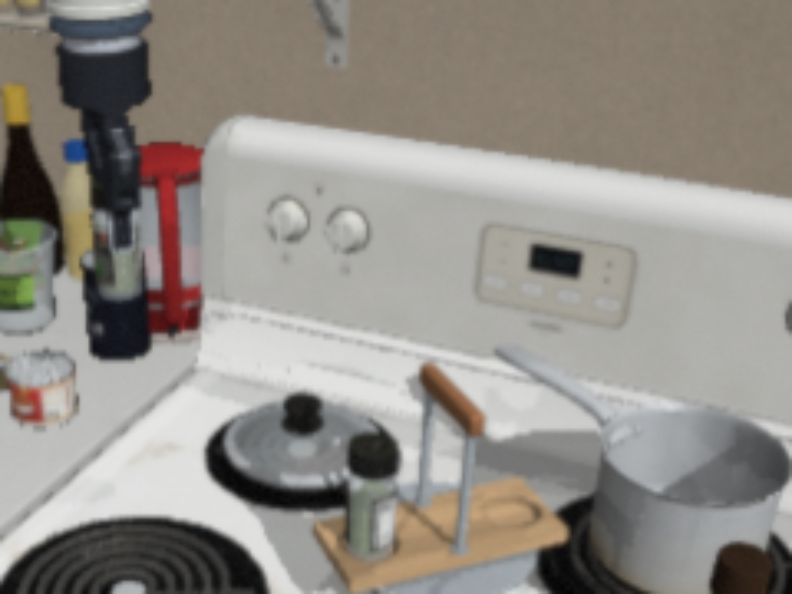

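```bash
python3 - <<'E'
from h import *
c=cam('top');A=cloud(c,np.ones((384,512),bool))
for z in range(240,800,60):
    Q=A[(A[:,2]>z)&(A[:,2]<z+60)&(A[:,0]>600)&(A[:,1]>-200)&(A[:,1]<350)]
    print(z,len(Q),np.percentile(Q,[0,2,10],axis=0).round().tolist() if len(Q) else 0)
E
```

```text
240 2920 [[760.0, -200.0, 240.0], [782.0, -188.0, 242.0], [824.0, -139.0, 248.0]]
300 705 [[888.0, -200.0, 300.0], [899.0, -197.0, 301.0], [918.0, -187.0, 305.0]]
360 624 [[891.0, -200.0, 360.0], [899.0, -198.0, 361.0], [914.0, -189.0, 366.0]]
420 479 [[890.0, -200.0, 420.0], [898.0, -198.0, 421.0], [910.0, -192.0, 424.0]]
480 122 [[889.0, -200.0, 480.0], [892.0, -200.0, 480.0], [898.0, -197.0, 482.0]]
540 2275 [[677.0, -200.0, 565.0], [692.0, 9.0, 573.0], [719.0, 76.0, 580.0]]
600 1900 [[744.0, 37.0, 600.0], [753.0, 71.0, 603.0], [785.0, 109.0, 609.0]]
660 739 [[741.0, 115.0, 660.0], [750.0, 148.0, 661.0], [783.0, 231.0, 662.0]]
720 0 0
780 0 0
```

```bash
python3 - <<'E'
from h import *
for n in('scene','top'):
    c=cam(n);A=cloud(c,np.ones((384,512),bool))
    for y in range(-150,300,50):
        Q=A[(A[:,2]>500)&(A[:,2]<640)&(A[:,1]>y)&(A[:,1]<y+50)&(A[:,0]>620)&(A[:,0]<950)]
        if len(Q)>5:
            k=Q[Q[:,0]<np.percentile(Q[:,0],3)+8]; print(n,y,'front x',k[:,0].min().round(),'z at front',k[:,2].min().round(),k[:,2].max().round(),'zmin',np.percentile(Q[:,2],2).round(),len(Q))
    for z in range(400,760,30):
        Q=A[(A[:,2]>z)&(A[:,2]<z+30)&(np.hypot(A[:,0]-438,A[:,1]-350)<150)]
        if len(Q)>5: print('arm',z,np.percentile(Q,[1,99],axis=0)[:,:2].round().tolist(),len(Q))
print(readout.observe()['joint_positions'].round(3))
E
```

```text
scene -150 front x 933.0 z at front 571.0 590.0 zmin 571.0 117
scene -100 front x 904.0 z at front 570.0 590.0 zmin 572.0 402
scene -50 front x 875.0 z at front 572.0 589.0 zmin 567.0 368
scene 0 front x 846.0 z at front 572.0 617.0 zmin 572.0 511
scene 50 front x 817.0 z at front 571.0 616.0 zmin 573.0 537
scene 100 front x 788.0 z at front 571.0 588.0 zmin 572.0 363
scene 150 front x 759.0 z at front 573.0 589.0 zmin 573.0 267
scene 200 front x 731.0 z at front 573.0 590.0 zmin 572.0 422
scene 250 front x 703.0 z at front 570.0 589.0 zmin 571.0 324
arm 400 [[398.0, 311.0], [464.0, 354.0]] 314
arm 430 [[397.0, 309.0], [470.0, 362.0]] 302
arm 460 [[397.0, 308.0], [468.0, 358.0]] 358
arm 490 [[398.0, 309.0], [467.0, 356.0]] 366
arm 520 [[398.0, 309.0], [467.0, 359.0]] 381
arm 550 [[366.0, 278.0], [490.0, 379.0]] 559
arm 580 [[318.0, 233.0], [500.0, 360.0]] 849
arm 610 [[298.0, 219.0], [498.0, 358.0]] 442
top -50 front x 881.0 z at front 572.0 591.0 zmin 572.0 21
top 0 front x 852.0 z at front 573.0 591.0 zmin 573.0 143
top 50 front x 821.0 z at front 573.0 626.0 zmin 573.0 256
top 100 front x 790.0 z at front 571.0 591.0 zmin 574.0 404
top 150 front x 764.0 z at front 568.0 592.0 zmin 575.0 624
top 200 front x 735.0 z at front 570.0 593.0 zmin 573.0 529
top 250 front x 704.0 z at front 568.0 593.0 zmin 574.0 683
arm 400 [[399.0, 317.0], [434.0, 389.0]] 122
arm 430 [[397.0, 320.0], [433.0, 391.0]] 102
arm 460 [[396.0, 331.0], [441.0, 392.0]] 135
arm 490 [[399.0, 351.0], [435.0, 402.0]] 75
arm 550 [[366.0, 290.0], [437.0, 413.0]] 36
arm 580 [[318.0, 260.0], [435.0, 424.0]] 327
arm 610 [[297.0, 255.0], [495.0, 422.0]] 782
arm 640 [[298.0, 250.0], [489.0, 410.0]] 1385
arm 670 [[295.0, 239.0], [446.0, 374.0]] 624
arm 700 [[295.0, 222.0], [387.0, 328.0]] 324
[ 0.671  0.222  1.735 -0.     1.187 -0.647]
```

Call:
drive_tool --pt "-1 10 -18 36 0 0 0" --pt "-1 20 -40 82 0 0 0" --pt "-1 30 -64 130 0 0 0" --pt "-1 45 -88 180 0 0 0" --pt "-1 70 -112 229 0 0 0" --pt "-1 95 -135 276 0 0 0" --pt "-1 108 -160 281 0 0 0" --pt "-1 108 -190 284 0 0 0" --pt "-1 108 -215 284 0 0 0" --pt "-1 108 -231 284 0 0 0" --pt "-1 108 -231 284 0 0 0" --pt "-1 108 -231 284 0 0 0"

```text
time: 6.55
eef_pos: [655.6, 56.0, 332.1]
tcp_rot: [0.089, 0.701, -0.089, 0.702]
wrist_force: [-0.4, 0.2, -1.0]
finger_gap: 40.1
```

```bash
cat > m.py <<'E'
from h import *
import sys
from scipy.optimize import least_squares
from scipy.spatial.transform import Rotation as R
s=readout.observe();e=s['eef_pos'];print(s['time'],e.round(1),R.from_quat(s['tcp_rot']).as_matrix().round(3).tolist(),s['finger_gap'],s['wrist_force'].round(1))
zb=e[2]-220
for n in('scene','top'):
    c=cam(n);A=cloud(c,np.ones((384,512),bool))
    def fit(lo,hi,x0,r,w=32):
        P=A[(np.hypot(A[:,0]-x0[0],A[:,1]-x0[1])<w)&(A[:,2]>lo)&(A[:,2]<hi)]
        return (least_squares(lambda p:np.hypot(P[:,0]-p[0],P[:,1]-p[1])-r,x0,loss='soft_l1').x.round(1),len(P)) if len(P)>8 else len(P)
    print(n,'jar low',fit(zb+3,zb+28,e[:2],20.5),'jit',fit(80,140,[526,89],20.5))
    P=A[(A[:,0]>540)&(A[:,0]<625)&(A[:,1]>10)&(A[:,1]<135)&(A[:,2]>183)&(A[:,2]<207)]
    if len(P)>8: print('bar',cv2.minAreaRect(P[:,:2].astype(np.float32)))
    # recess floor: board pixels vs height
    P=A[(np.hypot(A[:,0]-655,A[:,1]-55)<50)&(A[:,2]>50)&(A[:,2]<75)]; print('board z',np.percentile(P[:,2],[10,50,90]).round(1) if len(P) else 0,len(P))
    cv2.imwrite(f'pics/{n}_{sys.argv[1]}.png',cv2.resize(c['pixels'][110:260,230:400,::-1],None,fx=4,fy=4,interpolation=cv2.INTER_CUBIC))
E
python3 m.py 4
```

```text
6.55 [655.6  56.  332.1] [[0.001, 0.25, 0.968], [0.0, 0.968, -0.25], [-1.0, 0.001, 0.001]] 40.137844683313475 [-0.4  0.2 -1. ]
scene jar low (array([655.9,  57.7]), 103) jit (array([526.9,  89.2]), 285)
bar ((589.5909423828125, 70.822509765625), (92.84855651855469, 15.844245910644531), 76.27874755859375)
board z [57.2 65.2 67.6] 496
top jar low 7 jit (array([525.7,  90.1]), 87)
bar ((593.2012939453125, 91.41622161865234), (59.388309478759766, 18.706016540527344), 74.99446868896484)
board z [54.5 62.8 67.9] 176
```

View pics/scene_4.png

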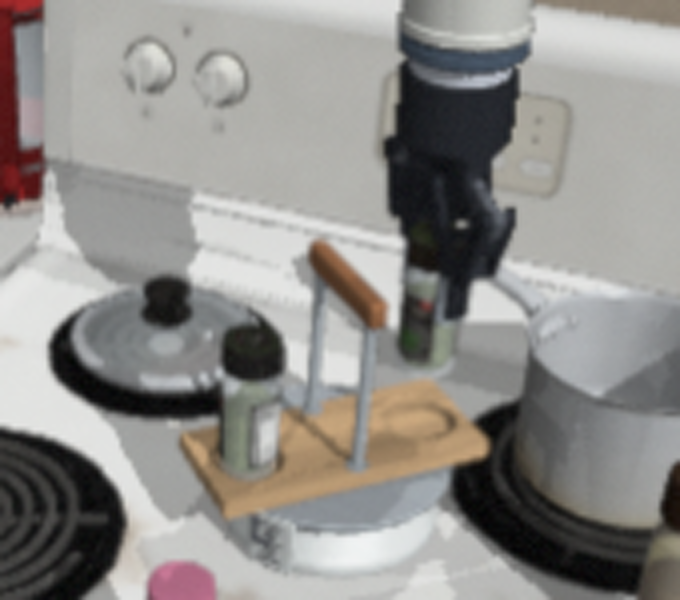

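The jar is held upright above the far end of the tray. The empty recess rim shows at crop x 378–456, y 402–438. I'll compare that with the projected model.

```bash
python3 - <<'E'
from h import *
c=cam('scene');T=np.array(c['camera_from_world'])
t=np.linspace(0,2*np.pi,60)
def pr(X): return (cv2.projectPoints(np.array(X,float),cv2.Rodrigues(T[:3,:3])[0],T[:3,3],c['K'],c['d'])[0].reshape(-1,2)-[230,110])*4+1.5
img=cv2.resize(c['pixels'][110:260,230:400,::-1],None,fx=4,fy=4,interpolation=cv2.INTER_CUBIC)
C=np.array([589.5,72.5]);u=np.array([.968,-.25]);v=np.array([.25,.968])
rim=np.c_[C+68*u+26*np.c_[np.cos(t),np.sin(t)],np.full(60,66)]
bd=np.array([np.r_[C+a*101*u+b*42*v,66] for a,b in((1,1),(1,-1),(-1,-1),(-1,1))])
p=pr(rim);print(p.min(0),p.max(0),pr(bd).round(), 'mm/px x,y,z', (pr([[656.3+9,55.5,66],[655.3,65.5,66],[655.3,55.5,76]])-pr([[655.3,55.5,66]])).round(1))
for q in(p,pr(bd)): cv2.polylines(img,[q.astype(np.int32)],True,(255,0,0),1)
cv2.imwrite('pics/ov.png',img[220:540,150:520].repeat(2,0).repeat(2,1)[:600])
E
```

```text
[382.39363127 398.08077707] [455.29501243 440.30966866] [[431. 379.]
 [489. 443.]
 [222. 502.]
 [179. 432.]] mm/px x,y,z [[ 10.3  -4.5]
 [ -9.4  -6.7]
 [  1.4 -11.3]]
```

View pics/ov.png

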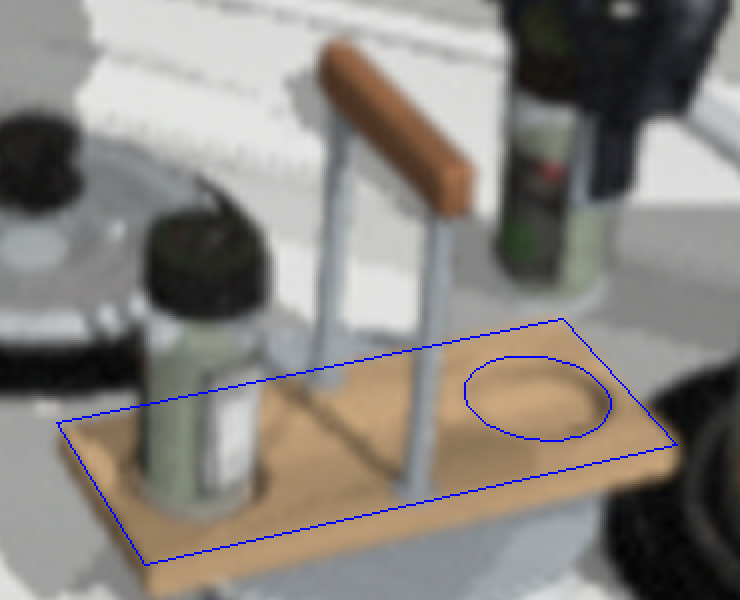

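Call:
drive_tool --pt "-1 15 -1.5 0 0 0 0" --pt "-1 30 -1.5 0 0 0 0" --pt "-1 40 -1.5 0 0 0 0" --pt "-1 45 -1.5 0 0 0 0" --pt "-1 48 -1.5 0 0 0 0" --pt "-1 50 -1.5 0 0 0 0" --pt "-1 50 -1.5 0 0 0 0" --pt "-1 50 -1.5 0 0 0 0"

```text
time: 7.7
eef_pos: [655.2, 53.9, 282.0]
tcp_rot: [0.089, 0.701, -0.089, 0.702]
wrist_force: [0.5, 0.5, -0.9]
finger_gap: 40.3
```

```bash
python3 m.py 5
```

```text
7.7 [655.2  53.9 282. ] [[0.001, 0.25, 0.968], [0.0, 0.968, -0.25], [-1.0, 0.0, 0.001]] 40.319378080897515 [ 0.5  0.5 -0.9]
scene jar low (array([655.3,  54.3]), 163) jit (array([526.8,  89.1]), 286)
bar ((589.6010131835938, 70.87312316894531), (92.9528579711914, 15.475529670715332), 76.70653533935547)
board z [55.5 66.  68.6] 371
top jar low (array([654.8,  55.4]), 26) jit (array([526.4,  89.8]), 77)
bar ((593.8565063476562, 96.81881713867188), (48.26621627807617, 16.396732330322266), 71.91194915771484)
board z [57.  63.3 69.7] 126
```

View pics/scene_5.png

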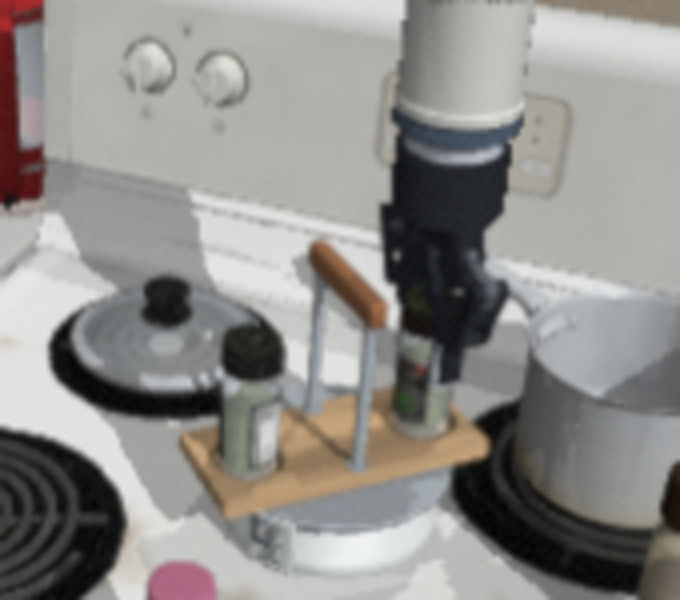

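The jar's foot is inside the recess outline and well centred. I'll lower it the last few mm.

Call:
drive_tool --pt "-1 2 0.5 0 0 0 0" --pt "-1 3 0.5 0 0 0 0" --pt "-1 4 0.5 0 0 0 0" --pt "-1 5 0.5 0 0 0 0" --pt "-1 5 0.5 0 0 0 0"

```text
time: 8.43
eef_pos: [655.2, 54.4, 276.6]
tcp_rot: [0.089, 0.702, -0.089, 0.701]
wrist_force: [-0.2, -0.3, -0.7]
finger_gap: 40.4
```

Call:
drive_tool --pt "-1 1 0 0 0 0 0" --pt "-1 2 0 0 0 0 0" --pt "-1 2 0 0 0 0 0" --pt "-1 2 0 0 0 0 0"

```text
time: 8.93
eef_pos: [655.3, 54.4, 274.9]
tcp_rot: [0.089, 0.701, -0.089, 0.702]
wrist_force: [-1.4, -0.1, 2.7]
finger_gap: 40.0
```

```bash
python3 - <<'E'
from h import *
f=[]
for i in range(6):
    eyes.camera('scene'); f.append(readout.observe()['wrist_force'])
print(np.mean(f,0).round(2),np.std(f,0).round(2),readout.observe()['eef_pos'])
c=cam('scene');A=cloud(c,np.ones((384,512),bool))
P=A[(abs(A[:,0]-526)<16)&(abs(A[:,1]-89)<16)&(A[:,2]>155)&(A[:,2]<172)];print('jit cap z',np.percentile(P[:,2],[50,80,95]))
P=A[(A[:,0]>540)&(A[:,0]<625)&(A[:,1]>10)&(A[:,1]<135)&(A[:,2]>192)&(A[:,2]<207)];print('bar z',np.median(P[:,2]))
E
```

```text
[-0.93 -0.54  2.48] [0.58 0.43 0.23] [655.26053402  54.40746643 274.8031823 ]
jit cap z [161.38553647 161.9688846  162.71836497]
bar z 198.86648217178418
```

Call:
drive_tool --pt "-1 -1 0 0 0 0 0" --pt "-1 -1 0 0 0 0 0" --pt "-1 -1 0 0 0 0 0"

```text
time: 9.65
eef_pos: [655.2, 54.4, 275.5]
tcp_rot: [0.089, 0.701, -0.089, 0.701]
wrist_force: [1.0, 0.0, 0.4]
finger_gap: 40.1
```

Call:
drive_tool --pt "0.1 0 0 0 0 0 0" --pt "0.2 0 0 0 0 0 0" --pt "0.4 0 0 0 0 0 0" --pt "0.6 0 0 0 0 0 0" --pt "0.6 0 0 0 0 0 0" --pt "0.6 0 0 0 0 0 0" --pt "0.6 -20 0 0 0 0 0" --pt "0.6 -50 0 0 0 0 0" --pt "0.6 -90 0 0 0 0 0" --pt "0.6 -125 0 0 0 0 0" --pt "0.6 -125 0 0 0 0 0"

```text
time: 11.02
eef_pos: [656.1, 54.5, 405.7]
tcp_rot: [0.09, 0.699, -0.089, 0.704]
wrist_force: [0.1, -0.8, -0.4]
finger_gap: 68.2
```

```bash
python3 m.py 6; python3 - <<'E'
from h import *
from scipy.optimize import least_squares
c=cam('scene');A=cloud(c,np.ones((384,512),bool))
for nm,x0 in(('new',[655,55]),('jit',[526,89])):
    for lo,hi in((75,100),(100,135)):
        P=A[(np.hypot(A[:,0]-x0[0],A[:,1]-x0[1])<32)&(A[:,2]>lo)&(A[:,2]<hi)]
        print(nm,lo,least_squares(lambda p:np.hypot(P[:,0]-p[0],P[:,1]-p[1])-20.5,x0,loss='soft_l1').x.round(1),len(P))
    P=A[(np.hypot(A[:,0]-x0[0],A[:,1]-x0[1])<18)&(A[:,2]>150)&(A[:,2]<180)];print('cap z',np.percentile(P[:,2],[50,90]))
E
```

```text
11.025 [656.1  54.5 405.7] [[0.007, 0.25, 0.968], [0.001, 0.968, -0.25], [-1.0, 0.002, 0.007]] 68.24180823800911 [ 0.1 -0.8 -0.4]
scene jar low 0 jit (array([526.9,  89.3]), 276)
bar ((589.314453125, 71.59309387207031), (95.86873626708984, 14.8809814453125), 76.3134765625)
board z [55.3 63.9 66.2] 365
top jar low 0 jit (array([526.4,  90.1]), 84)
bar ((590.167236328125, 79.62191772460938), (82.95763397216797, 22.38247299194336), 74.9301986694336)
board z [56.7 62.  66.6] 173
new 75 [654.6  56.1] 105
new 100 [655.   55.7] 152
cap z [162.05948827 163.25940376]
jit 75 [526.6  89. ] 110
jit 100 [526.5  89.2] 173
cap z [161.90239107 162.88727916]
```

View pics/scene_6.png

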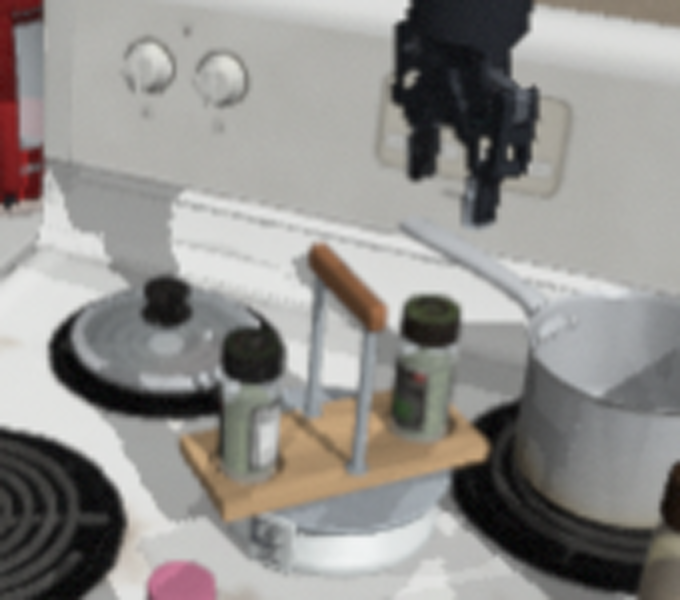

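Call:
drive_tool --pt "0.6 0 0 0 0 0 0" --pt "0.6 0 0 -5 0.17 0 0" --pt "0.6 0 0 -15 0.34 0 0" --pt "0.6 0 0 -25 0.52 0 0" --pt "0.6 0 0 -35 0.7 0 0" --pt "0.5 0 0 -45 0.87 0 0" --pt "0.4 0 0 -55 1.04 0 0" --pt "0.3 0 0 -65 1.21 0 0" --pt "0.2 0 0.5 -69 1.38 0 0" --pt "0.2 0 0.5 -69 1.565 0 0" --pt "0.2 0 0.5 -69 1.565 0 0" --pt "0.2 0 0.5 -69 1.565 0 0"

```text
time: 12.68
eef_pos: [588.5, 72.1, 400.2]
tcp_rot: [-0.557, -0.436, 0.557, -0.436]
wrist_force: [-0.7, -0.0, -0.4]
finger_gap: 51.4
```

```bash
python3 m.py 7; python3 - <<'E'
from h import *
c=cam('scene');A=cloud(c,np.ones((384,512),bool))
P=A[(A[:,0]>540)&(A[:,0]<625)&(A[:,1]>10)&(A[:,1]<135)&(A[:,2]>175)&(A[:,2]<207)];print('bar z',np.percentile(P[:,2],[50,75,95]))
print(readout.observe()['joint_positions'].round(2))
E
```

```text
12.675 [588.5  72.1 400.2] [[-0.001, 0.971, -0.241], [-0.0, -0.241, -0.971], [-1.0, -0.001, 0.0]] 51.4478512898105 [-0.7 -0.  -0.4]
scene jar low (array([601.1,  68.9]), 122) jit (array([526.8,  89.3]), 277)
bar ((589.695068359375, 72.28509521484375), (95.67924499511719, 15.140203475952148), 76.43616485595703)
board z [55.5 63.8 66.5] 355
top jar low (array([593.,  67.]), 50) jit (array([526.2,  89.8]), 88)
bar ((588.270263671875, 75.129150390625), (93.71068572998047, 20.04755210876465), 77.88972473144531)
board z [56.7 61.8 67.9] 177
bar z [196.93069895 199.82340373 201.12433247]
[ 0.12  0.31  1.71 -0.    1.13  0.36]
```

View pics/scene_7.png

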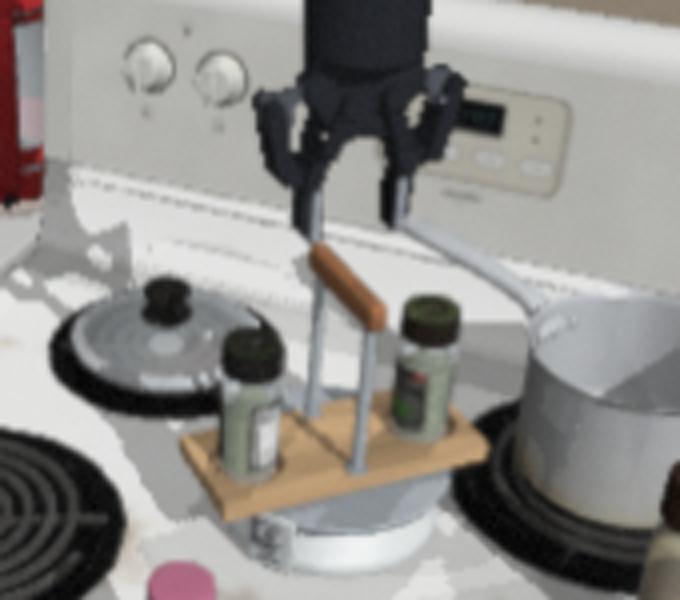

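Call:
drive_tool --pt "0.2 20 0.8 0 0 0 0" --pt "0.2 40 0.8 -0.5 0 0 0" --pt "0.2 52 0.8 -0.5 0 0 0" --pt "0.2 55 0.8 -0.5 0 0 0" --pt "0.2 55 0.8 -0.5 0 0 0" --pt "-0.2 55 0.8 -0.5 0 0 0" --pt "-0.5 55 0.8 -0.5 0 0 0" --pt "-1 55 0.8 -0.5 0 0 0" --pt "-1 55 0.8 -0.5 0 0 0" --pt "-1 55 0.8 -0.5 0 0 0" --pt "-1 55 0.8 -0.5 0 0 0" --grip_force 25

```text
time: 14.2
eef_pos: [589.6, 72.4, 345.8]
tcp_rot: [0.558, 0.434, -0.558, 0.435]
wrist_force: [1.2, -1.7, 1.6]
finger_gap: 13.4
```

Call:
drive_tool --pt "-1 0 0 0 0 0 0" --pt "-1 0 0 0 0 0 0" --pt "-1 0 0 0 0 0 0" --grip_force 70

```text
time: 14.58
eef_pos: [589.6, 72.4, 345.9]
tcp_rot: [0.558, 0.434, -0.558, 0.435]
wrist_force: [1.9, -2.8, 1.7]
finger_gap: 12.4
```

```bash
python3 m.py 8
```

```text
14.575 [589.6  72.4 345.9] [[0.0, 0.97, -0.245], [-0.0, -0.245, -0.97], [-1.0, 0.0, -0.0]] 12.410280347298938 [ 1.9 -2.8  1.7]
scene jar low 2 jit (array([526.5,  89.6]), 275)
bar ((587.953369140625, 70.27420043945312), (39.51567459106445, 86.99896240234375), 5.773035049438477)
board z [56.  63.4 65.9] 351
top jar low 3 jit (array([526.2,  90.3]), 82)
bar ((583.9229736328125, 81.79627990722656), (82.99198150634766, 28.257658004760742), 72.6783676147461)
board z [56.5 61.6 67.8] 152
```

Call:
drive_tool --pt "-1 -3 0 0 0 0 0" --pt "-1 -8 0 0 0 0 0" --pt "-1 -15 0 0 0 0 0" --pt "-1 -24 0 0 0 0 0" --pt "-1 -34 0 0 0 0 0" --pt "-1 -44 0 0 0 0 0" --pt "-1 -54 0 0 0 0 0" --pt "-1 -62 0 0 0 0 0" --pt "-1 -67 0 0 0 0 0" --pt "-1 -70 0 0 0 0 0" --pt "-1 -70 0 0 0 0 0"

```text
time: 16.05
eef_pos: [589.4, 72.4, 415.7]
tcp_rot: [0.558, 0.435, -0.558, 0.435]
wrist_force: [0.4, -0.5, -4.8]
finger_gap: 12.9
```

Call:
drive_tool --pt "-1 -3 0 0 0 0 0" --pt "-1 -10 0 0 0 0 0" --pt "-1 -20 0 0 0 0 0" --pt "-1 -30 0 0 0 0 0" --pt "-1 -38 0 0 0 0 0" --pt "-1 -43 0 0 0 0 0" --pt "-1 -45 0 0 0 0 0" --pt "-1 -45 0 0 0 0 0" --pt "-1 -45 0 0 0 0 0" --pt "-1 -45 0 0 0 0 0"

```text
time: 17.3
eef_pos: [589.4, 72.4, 460.4]
tcp_rot: [-0.558, -0.435, 0.558, -0.435]
wrist_force: [0.6, -0.3, -5.0]
finger_gap: 12.7
```

```bash
python3 - <<'E'
from h import *
s=readout.observe();print(s['time'],s['eef_pos'],s['wrist_force'],s['moment'],s['finger_gap'])
c=cam('scene');A=cloud(c,np.ones((384,512),bool))
for lo,hi,l in((45,64,'pan'),(150,185,'board')):
    P=A[(np.hypot(A[:,0]-589,A[:,1]-72)<(80 if l=='pan' else 100))&(A[:,2]>lo)&(A[:,2]<hi)];print(l,np.percentile(P[:,2],[5,50,80,95]).round(),len(P))
    if l=='board':
        Q=P[P[:,2]>np.percentile(P[:,2],40)]; k=np.linalg.lstsq(np.c_[Q[:,:2]-[589,72],np.ones(len(Q))],Q[:,2],rcond=None)[0];print(k.round(3))
for x0 in([655,55],[526,89]):
    P=A[(np.hypot(A[:,0]-x0[0],A[:,1]-x0[1])<22)&(A[:,2]>255)&(A[:,2]<290)];print('cap z',np.percentile(P[:,2],[50,90]),len(P))
cv2.imwrite('pics/f.png',cv2.resize(c['pixels'][70:260,200:430,::-1],None,fx=3,fy=3))
E
```

```text
17.3 [589.39158173  72.42402082 460.37202139] [ 0.62493338 -0.2936637  -5.0467086 ] [-0.00480965  0.00291986 -0.00585941] 12.720555469555405
pan [60. 62. 63. 64.] 1515
board [167. 178. 179. 181.] 1124
[ 0.00000e+00 -3.00000e-03  1.79111e+02]
cap z [273.65072501 275.03259155] 134
cap z [272.29224996 276.2938713 ] 191
```

View pics/f.png

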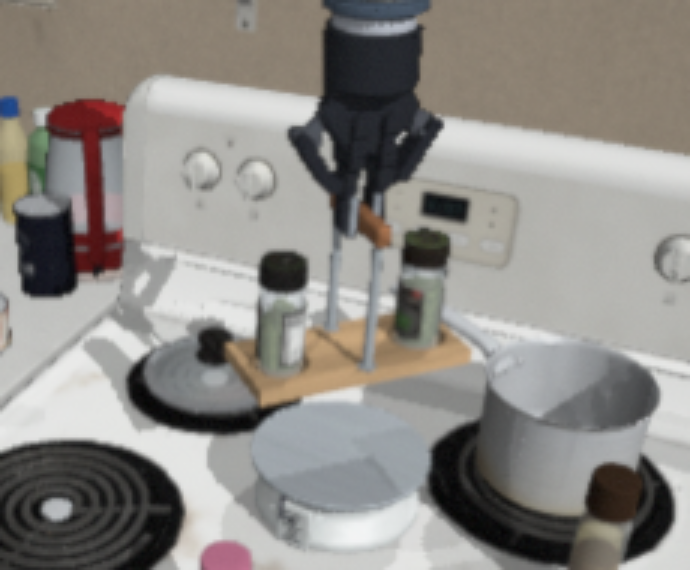

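The tray is level, with both jars standing in it, about 104 mm above the empty pan. I'll hand it in.

```bash
python3 -c "
from plant import arm;print(arm.close_job())"
```

```text
the job is handed in; nothing more can be done
None
```

The job is done and handed in at about 17.3 s. The clear jar stands upright in the tray's empty recess, and the arm is holding the tray by its handle above the scale.

- **Placing:** I lowered the jar into the recess, let go and backed off. About 3 s passed between letting go and taking the handle.
- **Slight over-press:** on the last few mm I pressed about 2.5 N too hard, so I raised the jar 1 mm before letting go. After release it stood upright, within about 1 mm of the recess centre.
- **Last checks:** the underside of the tray is about 104 mm above the pan and tilted by less than 0.2°. The wrist force of 5.0 N matches the weight of the tray and both jars. The gap between the fingers stayed steady in the grip.
- **Disagreement:** the two cameras differed by about 3–4 mm on the handle's position along its bar. I took a value between them, and the grip held level.
- **Other things:** none of my moves touched anything else, and everything in the last picture was still upright. I did not measure the other objects again at the end.

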